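Lay out the stamping place on the packing desk

ROBOT

A 6-joint arm with a two-finger parallel gripper is mounted at the origin on the work surface. World frame = base frame: x ahead of the robot, y to its left, z up, the work surface at z = 0. Lengths are in m, angles in degrees, forces in N, time in s.
With the tool pointing down it reaches from about 0.3 to 0.85 m from the base axis. Payload 4.2 kg.
Tool frame: the origin (TCP) lies midway between the tips of the shut fingers; the grasp point (between the pads) lies 19 mm behind it; z points along the fingers, y is the direction in which the jaws open and shut (so a half turn about z gives the same grasp; the last joint's range is limited). The gripper opens to 91 mm and grips with 3 to 60 N. Pads are 32 mm wide; open, the fingers measure 118 mm over their backs; the gripper's body (76 mm by 178 mm) begins 60 mm behind the grasp point.
Start: joints at [-67.494, 18.312, 89.639, -0, 72.044, -1.146], TCP at [0.231, -0.527, 0.214] pointing down, gripper open.
Joint ranges: [-177.97, 177.97], [-48.28, 115.42], [12.27, 149.76], [-77.06, 257.06], [2.81, 150.46], [-146.56, 146.56]. Speed limits (degrees/s): [147.25, 147.25, 180, 180, 180, 180].

INTERFACE

Orientations are given as a 3x3 rotation matrix whose columns are the frame's x, y, z axes.
In Python, from rig import manip, viewer gives the robot as it stands. Calls block until the motion is done:
- manip.goto(position, orientation): joint-space move of the TCP to a pose.
- manip.move_l(position, orientation=None, vel=0.15, contact_N=None): straight line of the TCP; orientation=None keeps the orientation; vel is the mean speed in m/s. With contact_N (N) it stops when the force on the tool has changed by that much, and returns True; else False.
- manip.move_joints(angles): joint-space move.
- manip.open_jaws() and manip.grab(strength=None): open the fingers fully, or close them until they stop; strength is the grip in N (None keeps the last).
- manip.pause(seconds).
- manip.ik(position, orientation): joint angles nearest the present ones, or None.
- viewer.snapshot(name): name is "side" or "top"; returns a dict with "img" (400x640x3 uint8, red, green, blue), "fx", "fy", "cx", "cy" (pixels), "extrinsics" (4x4, takes a point from camera to world coordinates). Camera axes: x right, y up, looking along -z (the intrinsics and any distortion apply to the point x, -y, -z); pixel columns grow to the right and rows downward; lengths in m; the calibration is good to about 2 mm. A picture is of the moment at which its call begins. There is no depth.
A pose or a line that the arm cannot do raises manip.PlanningError and nothing moves.
- manip.sign_off(): hands the job in, once; it reports no verdict.
Readings, each from a call of its own:
- manip.read_clock(): time.
- manip.read_qpos(): joint angles.
- manip.read_qvel(): joint speeds.
- manip.read_tau(): joint torques, N m.
- manip.read_tcp_pos(): TCP position.
- manip.read_ee_rot(): TCP orientation.
- manip.read_wrist_force(): force on the tool from outside, world axes, zero at the start.
- manip.read_moment(): the same for the moment, N m.
- manip.read_grip_width(): finger opening in m.
Only numpy, scipy, OpenCV 4.12 (cv2) and the standard library are available. Lean on these libraries where they do the work, as an engineer would, in place of code of your own. Each camera call takes 0.05 s, during which the arm holds its last target. There are 200 camera calls.

TASK

Lay out the stamping place as one straight row on the green mat: slide the red ink pad forward out from under the low wooden desk shelf and lay it in the white outline in the middle of the mat, then stand the wooden-handled hand stamp upright on the centre of the pad, its base lined up with the pad. Set the white tape roll flat on the mat midway between the pad and the blue clip dish, and the orange stapler upright midway between the pad and the yellow memo block, parallel to the pad. Leave the clip dish and the memo block where they stand.

Things in the scene. Friction and masses are not known exactly. Their poses are not given: they have to be found in the camera images.
- mat: Green mat fixed to the desk, 170 (x) by 400 (y) by 2 mm, a 124 x 77 mm white outline in its middle. Origin: centre of its underside. x: away from the robot; y: its length, the row. Dish and memo block stand on that line 160 mm either side of the middle, either way round. Stamp, tape, stapler start before its near edge; a blue roll, a marker and a 50 mm high tape measure lie behind its far edge.
- riser: Low pale wood desk shelf, fixed. Origin on the desk, x away from the robot. Board 200 x 200 x 12 mm, its front lip at x = -60 mm, underside 45 mm above the desk; side walls 10 mm thick at y = +-95 mm, open in front. Paper and a carton stand on it at x = 70 to 130 mm, up to 108 mm above the desk; a small sharpener (14 mm high) stands beside it at y = -135 mm.
- ink_pad: Flat black tin with red felt on top, 110 (x, long) by 62 (y) by 18 mm high, 0.12 kg. Origin: centre of its underside. Starts on the desk under the shelf's board, its x within 0.06 rad of the shelf's, its near (-x) end 37 to 53 mm in front of the lip, 27 mm free above it; slid 75 mm forward (along the shelf's -x) it is clear.
- stamp: Hand stamp; black base 50 (x, long) by 30 (y) by 22 mm high; on it an upright round pale wood handle: 16 mm neck at 34 mm height, 24 mm thick from 44 to 66 mm, top at 72 mm. 0.08 kg. Origin: centre of its underside. Starts upright on the desk.
- tape: Roll of white tape lying flat: ring 50 mm outside, 34 mm inside, 24 mm high, 0.05 kg. Origin: centre of its underside; turns about z do not matter. Starts on the desk.
- stapler: Small stapler, orange top, black base, 100 (x, long) by 28 (y) by 40 mm high, standing upright; sides: base 28 mm wide to 8 mm height, orange top 26 mm wide from 24 to 40 mm height. 0.16 kg. Origin: centre of its underside. Starts on the desk.
- clip_dish: Blue round paper-clip dish, 60 mm across the rim, 28 mm high, loose, standing on the mat. Origin: centre of its underside. To be left where it is.
- memo_block: Yellow square memo block, 56 by 56 by 30 mm high, loose, standing on the mat. Origin: centre of its underside. To be left where it is.
There are look-alikes about, which are no part of the job. What is shaped like the stapler but turquoise is not meant.

How it is judged (in metres and radians):
At the end, for the whole second after the job is handed in: Pad in mid-mat (12 mm); stamp on its centre (12 mm); on the row line, 80 mm from mid-mat (15 mm each way): tape on the dish's side, stapler on the memo block's. Pad, stamp, stapler long sides within 0.25 rad of the mat's x axis; all level within 0.1 rad, released, at rest (x of ink_pad in the frame of mat between -0.012 and 0.012 m and y of ink_pad in the frame of mat between -0.012 and 0.012 m and z of ink_pad in the frame of mat between -0.002 and 0.006 m and horizontal distance between stamp and ink_pad below 0.012 m and z of stamp in the frame of ink_pad between 0.014 and 0.022 m and x of tape in the frame of mat between -0.015 and 0.015 m and z of tape in the frame of mat between -0.002 and 0.006 m and ((y of clip_dish in the frame of mat above 0 m and y of tape in the frame of mat between 0.065 and 0.095 m) or (y of clip_dish in the frame of mat below 0 m and y of tape in the frame of mat between -0.095 and -0.065 m)) and x of stapler in the frame of mat between -0.015 and 0.015 m and z of stapler in the frame of mat between -0.002 and 0.006 m and ((y of memo_block in the frame of mat above 0 m and y of stapler in the frame of mat between 0.065 and 0.095 m) or (y of memo_block in the frame of mat below 0 m and y of stapler in the frame of mat between -0.095 and -0.065 m)) and linear speed of each of ink_pad, stamp, tape, stapler below 0.02 m/s and angular speed of each of ink_pad, stamp, tape, stapler below 0.2 rad/s and angle between each of ink_pad, stamp, tape, stapler's own z axis and vertical below 0.1 rad and angle between the x axis of each of ink_pad, stamp, stapler and the x axis of mat, either way round below 0.25 rad); the robot touches nothing.
It fails at once if the clip dish is pushed more than 15 mm from where it stood (distance of clip_dish from where it was at the start of the episode above 0.015 m).
It fails at once if the memo block is pushed more than 15 mm from where it stood (distance of memo_block from where it was at the start of the episode above 0.015 m).
It also fails if it takes over 118 s, if anything falls off the work surface, if the arm or the gripper's body presses on something with over 40 N, if the wrist force passes 120 N, or if a joint passes its speed limit or range.

## Working session

There is one attempt and no reset: what is moved stays moved. The work goes in short steps, each a Python script; the robot and the scene stay as the last script left them, time stands still between calls to the robot, and variables do not carry over. Pictures are saved under pics/ and viewed, about 12 in all and at most 16, crops included, and the job is handed in when it is done.

```bash
mkdir -p pics; ls; python3 - <<'E'
from rig import manip, viewer
import cv2
for n in("top","side"):
    s=viewer.snapshot(n); cv2.imwrite(f"pics/{n}0.png",s["img"][:,:,::-1]); print(n,s["fx"],s["fy"],s["cx"],s["cy"],s["extrinsics"].round(4).tolist(),[k for k in s])
print(manip.read_ee_rot().round(3).tolist() if hasattr(manip.read_ee_rot(),'round') else manip.read_ee_rot(), manip.read_clock())
E
```

```text
pics
top 463.18081945374354 463.18081945374354 320.5783253738953 197.9349349445983 [[0.0021, 0.9813, -0.1925, 0.2516], [-0.9999, 0.0043, 0.0106, -0.0031], [0.0112, 0.1925, 0.9812, 1.2338], [0.0, 0.0, 0.0, 1.0]] ['img', 'fx', 'fy', 'cx', 'cy', 'extrinsics']
side 390.87000404836743 390.87000404836743 319.1173572938744 198.78332721163144 [[-0.9993, 0.0327, -0.0157, 0.4743], [-0.0296, -0.4849, 0.8741, 0.8374], [0.021, 0.874, 0.4855, 0.5134], [0.0, 0.0, 0.0, 1.0]] ['img', 'fx', 'fy', 'cx', 'cy', 'extrinsics']
[[0.916, 0.401, -0.001], [0.401, -0.916, 0.001], [0.0, -0.002, -1.0]] 0.1
```

View pics/top0.png

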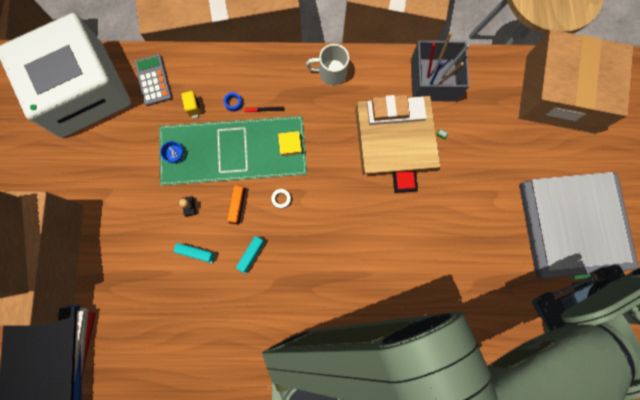

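View pics/side0.png

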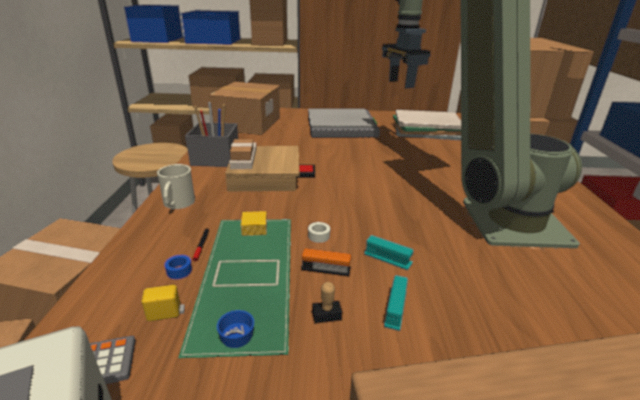

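```bash
cat > h.py <<'E'
from rig import manip, viewer
import numpy as np, cv2
def px2w(s,uv,z):
    uv=np.atleast_2d(np.asarray(uv,float)); E=s["extrinsics"]
    d=np.c_[(uv[:,0]-s["cx"])/s["fx"],-(uv[:,1]-s["cy"])/s["fy"],-np.ones(len(uv))]@E[:3,:3].T
    o=E[:3,3]; return (o+d*((z-o[2])/d[:,2])[:,None])[:,:2]
def w2px(s,p):
    E=s["extrinsics"]; c=(np.asarray(p)-E[:3,3])@E[:3,:3]
    return np.array([s["cx"]-s["fx"]*c[0]/c[2], s["cy"]+s["fy"]*c[1]/c[2]])
def mask(s,lo,hi,box):
    m=cv2.inRange(cv2.cvtColor(s["img"],cv2.COLOR_RGB2HSV),lo,hi); k=np.zeros_like(m)
    x0,y0,x1,y1=map(int,box); k[y0:y1,x0:x1]=m[y0:y1,x0:x1]; return k
def big(m): return max(cv2.findContours(m,cv2.RETR_EXTERNAL,cv2.CHAIN_APPROX_NONE)[0],key=cv2.contourArea)
def rect(s,m,z):
    """min-area rectangle of the mask in world mm: centre, (long, short), yaw of long axis"""
    w=px2w(s,big(m)[:,0],z)
    (c,(a,b),t)=cv2.minAreaRect((w*1000).astype(np.float32))
    if a<b: a,b,t=b,a,t+90
    return np.array(c)/1000,(a,b),(t+90)%180-90
def R(yaw):
    """tool down, jaw axis (tool y) at angle yaw (deg) from world x"""
    c,s=np.cos(np.radians(yaw)),np.sin(np.radians(yaw)); y=np.array([c,s,0]); z=np.array([0,0,-1.])
    return np.c_[np.cross(y,z),y,z]
COL=dict(green=((60,100,40),(85,255,255)),yellow=((24,150,120),(34,255,255)),blue=((105,120,60),(125,255,255)),
 orange=((5,200,190),(14,255,255)),white=((0,0,170),(180,60,255)),red=((0,200,120),(4,255,255)),dark=((0,0,0),(180,255,45)),wood=((10,40,150),(25,170,255)))
E
python3 - <<'E'
from h import *
s=viewer.snapshot("top")
for n,c,box,z in [("mat","green",(150,105,315,195),.002),("memo","yellow",(270,125,305,160),.03),("dish","blue",(155,135,190,170),.028),
 ("tape","white",(265,185,297,212),.024),("stapler","orange",(220,180,250,228),.04),("pad","red",(385,165,425,200),.018),("stampbase","dark",(175,192,202,220),.015),("riser","wood",(345,118,450,178),.057)]:
    try: print(n,*rect(s,mask(s,*COL[c],box),z))
    except Exception as e: print(n,e)
a=cv2.resize(s["img"][90:230,150:310],None,fx=5,fy=5,interpolation=cv2.INTER_CUBIC)[:600]
b=s["img"][180:225,170:300]; b=cv2.resize(b,None,fx=6,fy=6,interpolation=cv2.INTER_CUBIC)
r=cv2.resize(s["img"][90:200,345:455],None,fx=3,fy=3,interpolation=cv2.INTER_CUBIC)
o=np.zeros((600,780,3),np.uint8); o[:270]=b; o[270:600,:330]=r
d=viewer.snapshot("side"); q=cv2.resize(d["img"][215:335,290:420],None,fx=2.7,fy=2.7,interpolation=cv2.INTER_CUBIC); o[272:272+q.shape[0],400:400+q.shape[1]]=q
cv2.imwrite("pics/c1.png",o[:,:,::-1])
E
```

```text
mat [0.62783649 0.22628673] (391.2987976074219, 157.5333709716797) -85.03627014160156
memo [0.64045276 0.06848814] (59.72601318359375, 58.54241180419922) 7.001953125
dish [0.6127066  0.38728949] (59.88877868652344, 56.03456497192383) -89.66891041398048
tape [0.48837518 0.09041331] (48.89894104003906, 45.21978759765625) 0.8736305236816406
stapler [0.47117215 0.20954405] (98.09634399414062, 25.020200729370117) -8.42095947265625
pad [ 0.5421073  -0.24487544] (47.53239440917969, 46.98561096191406) 4.87357759475708
stampbase [0.4660412  0.32916455] (45.973148345947266, 23.68783187866211) 0.24837300181388855
riser [ 0.6327785  -0.22499277] (205.0128631591797, 151.6252899169922) -86.06155228614807
```

View pics/c1.png

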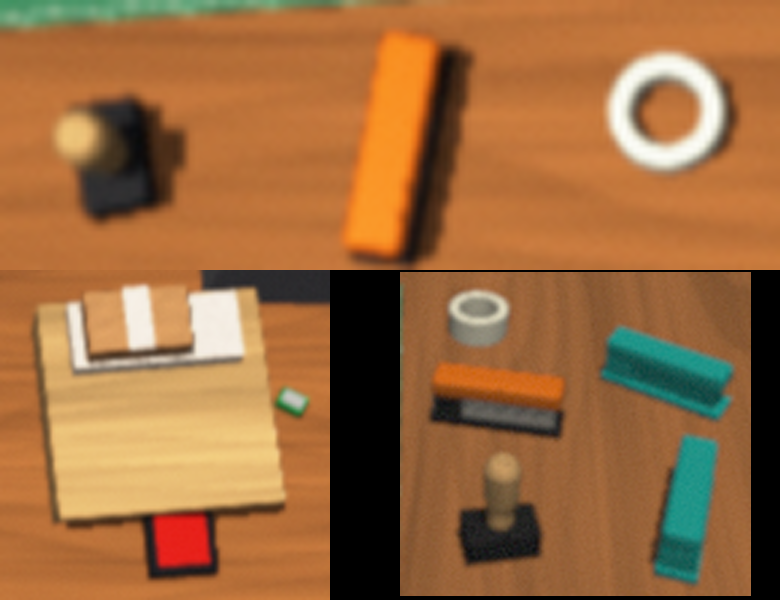

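```bash
python3 - <<'E'
from h import *
s=viewer.snapshot("top"); d=viewer.snapshot("side")
print("pad near corners z0",px2w(s,[(395,192.3),(417.3,191)],0),"z18",px2w(s,[(395,192.3),(417.3,191)],.018))
w=px2w(s,big(mask(s,*COL["red"],(385,165,425,200)))[:,0],.018); print("felt x",w[:,0].min(),w[:,0].max(),"y",w[:,1].min(),w[:,1].max())
print("lip z45",px2w(s,[(365,173.3),(439.3,166.7)],.045),"z57",px2w(s,[(365,173.3),(439.3,166.7)],.057))
print("stamp handle top",px2w(s,(183,202.8),.068))
# side view: handle top centre crop (503,465), base
print("side handle",px2w(d,(290+(503-400)/2.7,215+(466-272)/2.7),.068))
m=mask(s,(0,0,0),(180,255,60),(178,194,200,220)); print("stamp",rect(s,m,.011))
print("stamp base corners", px2w(s,[(170+157/6,180+203/6),(170+137/6,180+98/6),(170+88/6,180+217/6)],.011))
m=mask(d,*COL["orange"],(295,240,360,285)); print("stapler side",rect(d,m,.034))
m=mask(d,(0,0,150),(180,60,255),(305,220,335,245)); print("tape side",rect(d,m,.020))
mid=(np.array([.6405,.0685])+[.6127,.3873])/2; u=np.array([.6127,.3873])-[.6405,.0685]; print(mid,np.degrees(np.arctan2(*u[::-1]))-90)
m=mask(s,(0,0,130),(180,90,255),(212,122,252,178)); print("outline",rect(s,m,.002))
m=mask(d,(0,0,130),(180,90,255),(208,250,286,295)); print("outline side",rect(d,m,.002))
E
```

```text
pad near corners z0 [[ 0.51017978 -0.21932393]
 [ 0.51407753 -0.28040686]] z18 [[ 0.50640671 -0.21616987]
 [ 0.51024758 -0.27636167]]
felt x 0.5182672382105822 0.5656195580227965 y -0.2684808690443633 -0.22026167924157508
lip z45 [[ 0.55175753 -0.13338295]
 [ 0.5708104  -0.33144879]] z57 [[ 0.54872724 -0.13206815]
 [ 0.56758779 -0.32813469]]
stamp handle top [[0.46613345 0.33526245]]
side handle [[0.46461744 0.33738619]]
stamp (array([0.46795798, 0.33459882]), (46.647972106933594, 31.635250091552734), 12.289137840270996)
stamp base corners [[0.44688333 0.31507487]
 [0.49438167 0.32654692]
 [0.44047936 0.34524826]]
stapler side (array([0.46909827, 0.2043812 ]), (94.11763763427734, 25.170551300048828), -8.989349365234375)
tape side (array([0.48651675, 0.0878578 ]), (53.75377655029297, 47.03525161743164), -57.83155822753906)
[0.6266 0.2279] 4.983700176009975
outline (array([0.62847913, 0.22858902]), (130.44911193847656, 82.37458801269531), 4.513485908508301)
outline side (array([0.62605823, 0.22799397]), (129.5625, 83.28288269042969), 3.248166084289551)
```

```bash
cat >> h.py <<'E'
def pose(p,yaw):
    """feasible one of the two half-turn equivalents, least last-joint travel from the middle"""
    c=[(abs(q[5]),i) for i in (0,1) if (q:=manip.ik(p,R(yaw+180*i))) is not None]
    return R(yaw+180*min(c)[1])
MC=np.array([.6272,.228]); MY=4.9
def mat(x,y):
    c,s=np.cos(np.radians(MY)),np.sin(np.radians(MY)); return MC+[c*x-s*y,s*x+c*y]
def P(xy,z): return [float(xy[0]),float(xy[1]),float(z)]
E
python3 - <<'E'
from h import *
yaw=4.5; a=np.radians(yaw); u=np.array([np.cos(a),np.sin(a)])
g=np.array([.532,-.2468])
Q=pose(P(g,.03),yaw+90)
manip.goto(P(g,.14),Q); manip.move_l(P(g,.03),vel=.2); print(manip.move_l(P(g,.004),vel=.06,contact_N=6), manip.read_tcp_pos())
manip.grab(25); print("w",manip.read_grip_width())
manip.move_l(P(g-.095*u,manip.read_tcp_pos()[2]+.0005),vel=.08); print(manip.read_wrist_force(),manip.read_grip_width())
manip.open_jaws(); manip.move_l(P(g-.095*u,.16),vel=.25)
manip.goto(P(g-[.1,.12],.25),Q)
s=viewer.snapshot("top"); cv2.imwrite("pics/p1.png",cv2.resize(s["img"][100:300,300:500],None,fx=3,fy=3)[:,:,::-1]); print(manip.read_clock())
m=mask(s,*COL["red"],(370,165,440,270)); print(rect(s,m,.018))
E
```

```text
False [ 0.53193818 -0.24670847  0.00369474]
w 0.06160555808624575
[-0.09616569 -0.00272406 -0.75669095] 0.061747169171255056
7.1083
(array([ 0.4712363 , -0.25124573]), (93.47821044921875, 47.00342559814453), 4.873129844665527)
```

View pics/p1.png

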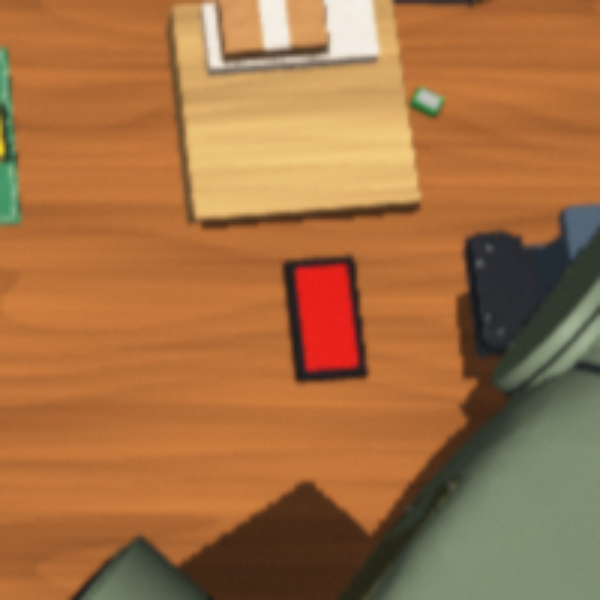

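```bash
cat >> h.py <<'E'
def carry(src,syaw,dst,dyaw,tz,base,strength,hop=.15):
    """src/dst xy, jaw yaws, TCP height above the thing's underside, base height of the destination"""
    Q=pose(P(src,tz),syaw); manip.goto(P(src,hop),Q); manip.move_l(P(src,tz+.03),vel=.25); manip.move_l(P(src,tz),vel=.08,contact_N=8)
    manip.grab(strength); z=manip.read_tcp_pos()[2]; print("grip",manip.read_grip_width(),z)
    manip.move_l(P(src,hop),vel=.25)
    T=min((R(dyaw+180*i) for i in (0,1)),key=lambda T:-T[:,1]@Q[:,1])
    manip.goto(P(dst,hop),T); manip.move_l(P(dst,z+base+.02),vel=.2)
    c=manip.move_l(P(dst,z+base-.001),vel=.04,contact_N=4); print("down",c,manip.read_tcp_pos(),z+base,manip.read_grip_width())
    manip.open_jaws(); manip.move_l(P(dst,hop+.05),vel=.25); print("t",manip.read_clock())
def look(name):
    s=viewer.snapshot("top"); d=viewer.snapshot("side")
    a=cv2.resize(s["img"][100:225,145:325],None,fx=4,fy=4,interpolation=cv2.INTER_CUBIC)
    cv2.imwrite(f"pics/{name}.png",a[:,:,::-1]); cv2.imwrite(f"pics/{name}s.png",d["img"][:,:,::-1]); return s,d
def inmat(xy):
    c,s=np.cos(np.radians(MY)),np.sin(np.radians(MY)); d=np.asarray(xy)-MC; return np.array([c*d[0]+s*d[1],-s*d[0]+c*d[1]])*1000
E
python3 - <<'E'
from h import *
carry((.4712,-.2512),94.7,mat(0,0),MY+90,.004,.002,30)
carry((.4875,.0885),MY,mat(0,.08),MY,.004,.002,10)
manip.goto(P((.45,-.1),.3),manip.read_ee_rot())
s,d=look("a1")
for n,c,box,z in [("pad","red",(205,115,260,185),.02),("tape","white",(185,135,222,168),.026)]:
    r=rect(s,mask(s,*COL[c],box),z); print(n,inmat(r[0]),r[1:])
E
```

```text
grip 0.06212515799253329 0.004204993006467487
down True [0.62691818 0.2279465  0.00612805] 0.006204993006467487 0.06174552153724728
t 14.875
grip 0.050168820676915346 0.004044900922814922
down True [0.62010443 0.30763652 0.00554452] 0.006044900922814922 0.049774446640940356
t 23.0
pad [0.30104758 0.0243929 ] ((92.83023834228516, 46.084228515625), 4.9306960105896)
tape [ 1.82884306 82.51051067] ((51.080081939697266, 48.53225326538086), 2.7705514430999756)
```

View pics/a1.png

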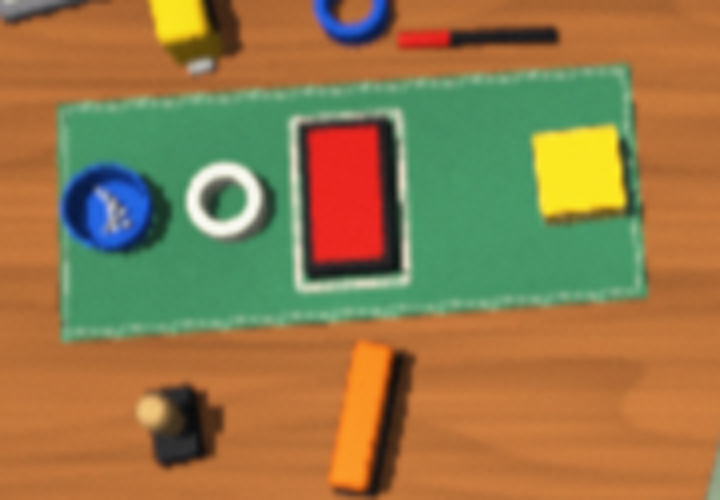

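```bash
python3 - <<'E'
from h import *
carry((.470,.207),81.3,mat(0,-.072),MY+90,.023,.002,30)
carry((.4665,.3355),102,mat(0,0),MY+90,.037,.020,20,hop=.18)
manip.goto(P((.45,-.1),.3),manip.read_ee_rot())
s,d=look("a2"); d2=cv2.resize(d["img"][190:360,170:340],None,fx=3.5,fy=3.5); cv2.imwrite("pics/a2s.png",d2[:,:,::-1])
for n,c,box,z in [("stapler","orange",(235,115,275,185),.042),("memo","yellow",(270,125,305,160),.03),("dish","blue",(155,135,190,170),.028),("tape","white",(185,135,222,168),.026),("pad","red",(205,115,260,185),.02)]:
    r=rect(s,mask(s,*COL[c],box),z); print(n,r[0],inmat(r[0]),r[1:])
E
```

```text
grip 0.02573964435473586 0.02302583474018681
down True [0.63311056 0.15642854 0.02484447] 0.02502583474018681 0.025836079137862657
t 32.6083
grip 0.023308878079705338 0.03696200246453053
down True [0.62694463 0.22808383 0.05681889] 0.05696200246453054 0.023431467740487984
t 40.3833
stapler [0.63229346 0.15235117] [ -1.3868487  -75.80742757] ((95.0092544555664, 18.59836769104004), 0.35359814763069153)
memo [0.64045276 0.06848814] [  -0.42068807 -160.06089737] ((59.72601318359375, 58.54241180419922), 7.001953125)
dish [0.6127066  0.38728949] [ -0.83440882 159.94531513] ((59.88877868652344, 56.03456497192383), -89.66891041398048)
tape [0.62197437 0.31036517] [ 1.82884306 82.51051067] ((51.080081939697266, 48.53225326538086), 2.7705514430999756)
pad [0.60914075 0.22589589] [-18.17297837  -0.553855  ] ((54.88410949707031, 45.9489631652832), 2.4393837451934814)
```

View pics/a2.png

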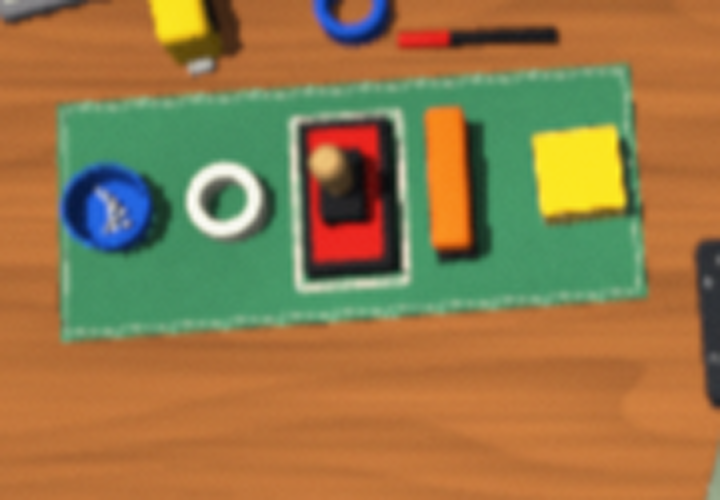

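View pics/a2s.png

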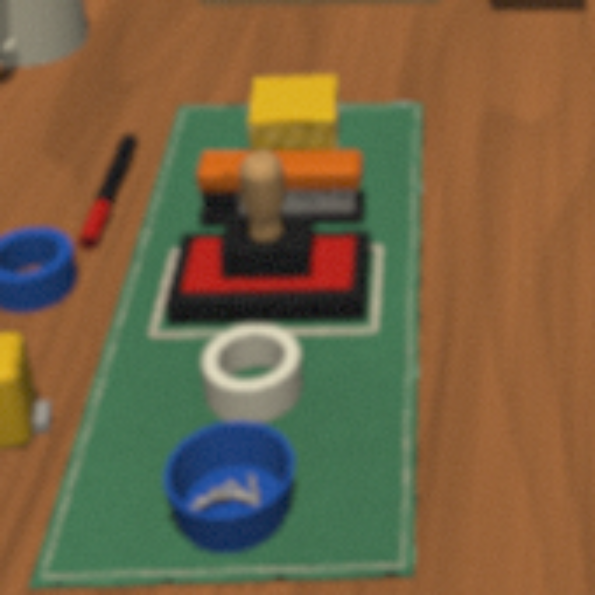

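```bash
python3 - <<'E'
from h import *
s=viewer.snapshot("top"); d=viewer.snapshot("side")
print("stamp handle top",inmat(px2w(s,(226.75,140.75),.088)[0]),inmat(px2w(d,(244.9,237.1),.088)[0]))
hole=big(cv2.bitwise_not(mask(s,*COL["red"],(0,0,640,400)))[118:170,220:245]) if 0 else None
r=rect(s,mask(s,(3,140,120),(18,255,255),(245,115,275,185)),.042); print("stapler",inmat(r[0]),r[1:])
m=mask(d,*COL["orange"],(220,228,280,250)); r=rect(d,m,.036); print("stapler side",inmat(r[0]),r[1:])
# stamp base bottom corners in side view, z=.020: near-side bottom edge
b=px2w(d,[(170+224/3.5,190+272/3.5),(170+309/3.5,190+276/3.5)],.020); print("stamp near edge",[inmat(p) for p in b],np.degrees(np.arctan2(*(b[0]-b[1])[::-1])))
print(manip.read_clock(),manip.read_wrist_force())
E
```

```text
stamp handle top [-1.76875803 -1.1735717 ] [-3.14887022  2.48197861]
stapler [ -1.09358254 -72.41377891] ((96.82263946533203, 26.126388549804688), 4.97572660446167)
stapler side [-23.77104967 -76.443677  ] ((46.146419525146484, 22.528732299804688), 3.420616388320923)
stamp near edge [array([22.15316199,  8.48291267]), array([-25.47733639,  13.40673537])] -1.002010867637263
42.0 [0.18882394 0.82483602 0.19507069]
```

```bash
python3 -c "
from rig import manip
manip.sign_off(); print(manip.read_clock())"
```

```text
the job is handed in; nothing more can be done
the job is handed in; nothing more can be done
```

The row is laid out on the mat, and I handed the job in at about 42 s of robot time. I pulled the pad out by its near end, regripped it at its centre and laid it in the outline. The tape, the stapler and then the stamp followed, with the arm clear at the end.

Last checks, all in the mat frame with x along the mat's x axis and y along the row:

| Thing | x (mm) | y (mm) | Yaw from mat's x axis |
|---|---|---|---|
| Ink pad (measured before the stamp went on) | 0.3 | 0.0 | about 0° |
| Tape | 2 | 82 | does not matter |
| Stapler | -1 | -72 | about 0° |
| Stamp, top view | -2 | -1 | about 2° |
| Stamp, side view | -3 | 2 | about -6° |

- **Stapler:** I aimed it at 72 mm instead of 80 mm so the opening fingers would clear the memo block. That is within the 65 to 95 mm allowed.
- **Clip dish and memo block:** both measured unmoved.
- **Disagreements:**
  - The two cameras differed by about 4 mm on the stamp's position and about 8° on its yaw; all of these values are inside the limits.
  - The first stapler mask caught only part of its top and gave a yaw 4.5° off, so I re-measured with a wider one.
  - The stamp hides half the stapler from the side, so the x that view gave for it (-24 mm) is not usable.
  - With the stamp on it, the pad's red mask is broken up too, and the x from that check (-18 mm) is not usable either.

I judged that everything stands level by eye from the two final pictures; I did not measure it.

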